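# Feel along the edge of a forged strap

### The arm

A 6-joint arm with a two-finger parallel gripper is mounted at the origin on the work surface. World frame = base frame: x ahead of the robot, y to its left, z up, the work surface at z = 0. Lengths are in m, angles in degrees, forces in N, time in s.
With the tool pointing down it reaches from about 0.4 to 0.825 m from the base axis. Payload 7 kg.
Tool frame: the origin (TCP) lies between the finger pads; the fingertips stand 19 mm ahead of it and the grasp point (between the pads) is the TCP; x points along the fingers, y is the direction in which the jaws open and shut, and the axes are right-handed (so a half turn about x gives the same grasp; the last joint's range is limited). The gripper opens to 88 mm and grips with 3 to 60 N. Pads are 19 mm wide; open, the fingers measure 130 mm over their backs; the gripper's body (78 mm by 193 mm) begins 47 mm behind the grasp point.
Start: joints at [81.194, 20.546, 0.682, 0, -70.136, -16.507], TCP at [0.289, 0.61, 0.246] pointing down, gripper open.
Joint ranges: [-176.03, 176.03], [-82.01, 121.73], [-58.28, 71.71], [-173.87, 95.51], [-174.79, -0.11], [-173.66, 173.66]. Speed limits (degrees/s): [136.94, 136.94, 172.46, 180, 180, 180].

### API

Orientations are given as [roll, pitch, yaw] about the fixed x, y, z axes, in that order (R = Rz(yaw) Ry(pitch) Rx(roll)).
In Python, from plant import * gives the robot as it stands.
- The arm moves only by the tool step_arm, never from a script. Its argument "steps" is a list of rows, each a list of 2 entries, a list of its own where there are three numbers: the shift along the tool's x, y, z in units of 0.02 m (1.0 is 0.02 m), then the turn about the tool's x in units of 6 degrees (1.0 is 6 degrees). A call has 1 to 20 rows; each row shifts and turns the commanded pose from where the row before left it, along the tool's axes as they then stand; what a row does not reach is not made up. A row lasts 1/12 s, in which the tool goes at most 41.7 mm and 7.16 degrees, less where a joint would pass 70% of its speed; a pose out of reach is approached as far as the arm can. A call with a number of a shift or a turn outside -1 to 1 is refused whole. A call with a gripper value outside its range is refused whole. "fingers" is the closure, from 0 (fully open) to 1 (shut), set as the call begins (left out, the last holds). The fingers move at their own pace and stop on an object; "grip_force" is the grip in N (left out, the last holds). Time passes only in rows, so rows that do not move let the fingers close. It gives the time, the measured TCP pose, the force and the opening at its end, in the units of the state.
- get_state(): the state, without advancing time (a new reading comes with each control period).
- capture(name): name is "scene" or "top" or "wrist"; returns the picture (384x512x3 uint8, blue, green, red); there is no depth.
- camera_model(name): a dict with "intrinsics" (3x3 intrinsics, pixels), "dist_coeffs" ([k1, k2, p1, p2, k3] as OpenCV has them; the pictures are not rectified), "rvec" (rotation vector, rad) and "tvec" (3), from world to camera coordinates, as OpenCV has them. Camera axes: x right, y down, z forward; pixel columns grow to the right and rows downward; lengths in m; the calibration is good to about 2 mm. A picture is of the moment at which its call begins: read the wrist's pose just before it. camera_model takes no time and is no camera call; for the wrist camera it gives the pose at the moment of the call.
- close_job(): hands the job in, once; it reports no verdict.
The state is a dict: "time_s": time; "joints": joint angles; "qd": joint speeds; "joint_torque": joint torques, N m; "tcp_pos": TCP position; "eef_rot": TCP orientation; "contact_force": force on the tool from outside, world axes, zero at the start; "moment": the same for the moment, N m; "gripper_width": finger opening in m.
Only numpy, scipy, OpenCV 4.12 (cv2) and the standard library are available. Lean on these libraries where they do the work, as an engineer would, in place of code of your own. Each camera call takes 0.05 s, during which the arm holds its last target.

### The job

Check the curved forged strap for burrs: with the gripper closed and pointing down, touch the strap's upper edge at its end beside the green disc and run the fingertips lightly along the curve, over all seven white stripes, to the end beside the red disc, staying in contact all the way (come down nowhere else, and do not lift off on the way), then lift clear. Press gently, so that the sprung cradle dips a little but is never pushed right down, and do not grasp, lift or shift the strap. Leave the hammer, jar and brass drift alone.

Things in the scene. Friction and masses are not known exactly. Their poses are not given: they have to be found in the camera images.
- fixture: Blue base plate of the inspection fixture, 140 mm (its x) by 375 mm (its y), 12 mm thick, bolted to the bench. Origin: centre of its underside, on the bench top, z up. On four springs above it floats a grey cradle plate (115 by 285 mm, its top 40 mm above the bench) with brass pins and end stops, 18 mm high above the plate, that keep the strap in place.
- cradle (a joint): How far the sprung cradle, with the strap on it, is pushed straight down, in m: 0 when untouched, 0.016 at its stops (more than 0.013 counts as pushed right down). It starts to sink at about 1.5 N and then takes 0.5 N more per mm, so about 4 N at 5 mm; it springs back up when released.
- strap: Dark forged steel strap, 9 mm thick and 36 mm high, 0.6 kg, standing loose on edge in the cradle; seen from above it is an arc of 150 mm centre-line radius and 103 degrees, bulging to its own +x, 235 mm from end to end along its y. Origin: in the plane of its lower edge, at fixture x, y = 0, 40 mm above the bench (28 mm behind the crown of the arc in x). Its upper edge is flat and level, 76 mm above the bench when the cradle is up. It is to be touched only on this upper edge.
- mark1 (a point): White stripe 1 of 7 painted across the strap: the point at the middle of the strap's upper edge, on its surface. The stripes follow one another along the curve 42 mm apart, 1 at the strap's -y end and 7 at its +y end, each end one 8 mm from the strap's end. The strap between two stripes is an arc of 150 mm radius.
- mark2 (a point): White stripe 2 of 7 painted across the strap: the point at the middle of the strap's upper edge, on its surface. The stripes follow one another along the curve 42 mm apart, 1 at the strap's -y end and 7 at its +y end, each end one 8 mm from the strap's end. 
- mark3 (a point): White stripe 3 of 7 painted across the strap: the point at the middle of the strap's upper edge, on its surface. The stripes follow one another along the curve 42 mm apart, 1 at the strap's -y end and 7 at its +y end, each end one 8 mm from the strap's end. 
- mark4 (a point): White stripe 4 of 7 painted across the strap: the point at the middle of the strap's upper edge, on its surface. The stripes follow one another along the curve 42 mm apart, 1 at the strap's -y end and 7 at its +y end, each end one 8 mm from the strap's end. 
- mark5 (a point): White stripe 5 of 7 painted across the strap: the point at the middle of the strap's upper edge, on its surface. The stripes follow one another along the curve 42 mm apart, 1 at the strap's -y end and 7 at its +y end, each end one 8 mm from the strap's end. 
- mark6 (a point): White stripe 6 of 7 painted across the strap: the point at the middle of the strap's upper edge, on its surface. The stripes follow one another along the curve 42 mm apart, 1 at the strap's -y end and 7 at its +y end, each end one 8 mm from the strap's end. 
- mark7 (a point): White stripe 7 of 7 painted across the strap: the point at the middle of the strap's upper edge, on its surface. The stripes follow one another along the curve 42 mm apart, 1 at the strap's -y end and 7 at its +y end, each end one 8 mm from the strap's end. 
- start_disc: Green disc, 36 mm across and 8 mm thick, fixed on the blue base plate about 55 mm from one end of the strap: the end where the tracing starts. Origin: centre of its underside, 12 mm above the bench.
- finish_disc: Red disc of the same size beyond the strap's other end: where the tracing finishes.
- hammer: Hammer lying loose on the bench beyond the fixture (a bystander, not to be disturbed). Origin: centre of its underside.
- jar: Amber jar with a steel cap, 52 mm across and 75 mm high, standing on the robot's side of the fixture (a bystander). Origin: centre of its underside.
- drift: Brass tapered drift, 36 mm across at its foot and 55 mm high, standing on the robot's side of the fixture (a bystander). Origin: centre of its underside.

How it is judged (in metres and radians):
On the way, in this order (a step that is already met when the one before it is completed fails the run):
1. the fingertips touch the strap's upper edge at the first stripe, counted from the green disc (within 18 mm of it), and the cradle dips at least 0.5 mm (contact force between the fingers and strap above 0.2 N and value of joint cradle above 0.0005 m and ((horizontal distance between start_disc and mark1 below 0.09 m and horizontal distance between the grasp point and mark1 below 0.018 m) or (horizontal distance between start_disc and mark7 below 0.09 m and horizontal distance between the grasp point and mark7 below 0.018 m))), for 0.05 s.
2. the fingertips touch the strap's upper edge at the second stripe, counted from the green disc (within 18 mm of it), and the cradle dips at least 0.5 mm (contact force between the fingers and strap above 0.2 N and value of joint cradle above 0.0005 m and ((horizontal distance between start_disc and mark1 below 0.09 m and horizontal distance between the grasp point and mark2 below 0.018 m) or (horizontal distance between start_disc and mark7 below 0.09 m and horizontal distance between the grasp point and mark6 below 0.018 m))), for 0.05 s.
3. the fingertips touch the strap's upper edge at the third stripe, counted from the green disc (within 18 mm of it), and the cradle dips at least 0.5 mm (contact force between the fingers and strap above 0.2 N and value of joint cradle above 0.0005 m and ((horizontal distance between start_disc and mark1 below 0.09 m and horizontal distance between the grasp point and mark3 below 0.018 m) or (horizontal distance between start_disc and mark7 below 0.09 m and horizontal distance between the grasp point and mark5 below 0.018 m))), for 0.05 s.
4. the fingertips touch the strap's upper edge at the fourth stripe, counted from the green disc (within 18 mm of it), and the cradle dips at least 0.5 mm (contact force between the fingers and strap above 0.2 N and value of joint cradle above 0.0005 m and ((horizontal distance between start_disc and mark1 below 0.09 m and horizontal distance between the grasp point and mark4 below 0.018 m) or (horizontal distance between start_disc and mark7 below 0.09 m and horizontal distance between the grasp point and mark4 below 0.018 m))), for 0.05 s.
5. the fingertips touch the strap's upper edge at the fifth stripe, counted from the green disc (within 18 mm of it), and the cradle dips at least 0.5 mm (contact force between the fingers and strap above 0.2 N and value of joint cradle above 0.0005 m and ((horizontal distance between start_disc and mark1 below 0.09 m and horizontal distance between the grasp point and mark5 below 0.018 m) or (horizontal distance between start_disc and mark7 below 0.09 m and horizontal distance between the grasp point and mark3 below 0.018 m))), for 0.05 s.
6. the fingertips touch the strap's upper edge at the sixth stripe, counted from the green disc (within 18 mm of it), and the cradle dips at least 0.5 mm (contact force between the fingers and strap above 0.2 N and value of joint cradle above 0.0005 m and ((horizontal distance between start_disc and mark1 below 0.09 m and horizontal distance between the grasp point and mark6 below 0.018 m) or (horizontal distance between start_disc and mark7 below 0.09 m and horizontal distance between the grasp point and mark2 below 0.018 m))), for 0.05 s.
7. the fingertips touch the strap's upper edge at the seventh stripe, counted from the green disc (within 18 mm of it), and the cradle dips at least 0.5 mm (contact force between the fingers and strap above 0.2 N and value of joint cradle above 0.0005 m and ((horizontal distance between start_disc and mark1 below 0.09 m and horizontal distance between the grasp point and mark7 below 0.018 m) or (horizontal distance between start_disc and mark7 below 0.09 m and horizontal distance between the grasp point and mark1 below 0.018 m))), for 0.05 s.
At the end, for the whole second after the job is handed in: All seven stripes have been passed in order from green to red; the strap stands upright at rest in its place in the cradle (within 8 mm), the cradle is back up (within 2 mm), and the hammer, jar and drift are where they were (within 15 mm) (value of joint cradle below 0.002 m and not (x of strap in the frame of fixture above 0.008 m or x of strap in the frame of fixture below -0.008 m) and not (y of strap in the frame of fixture above 0.008 m or y of strap in the frame of fixture below -0.008 m) and z of strap in the frame of fixture between 0.036 and 0.043 m and angle between strap's own z axis and vertical below 0.06 rad and linear speed of strap below 0.02 m/s and distance of each of hammer, jar, drift from where it was at the start of the episode below 0.015 m); the robot touches nothing.
It fails at once if the cradle is pushed down more than 13 mm, nearly onto its stops (value of joint cradle above 0.013 m).
It fails at once if the strap is pressed with more than 22 N (contact force between the fingers and strap above 22 N).
It fails at once if the strap is lifted, tipped or shifted more than 8 mm in the cradle (z of strap in the frame of fixture above 0.048 m or angle between strap's own z axis and vertical above 0.12 rad or (x of strap in the frame of fixture above 0.008 m or x of strap in the frame of fixture below -0.008 m) or (y of strap in the frame of fixture above 0.008 m or y of strap in the frame of fixture below -0.008 m)).
It fails at once if the fingertips are lifted off, or come down, over one of the five middle stripes (within about 15 mm above the edge without touching it) (contact force between the fingers and strap below 0.05 N and value of joint cradle below 0.0005 m and z of the grasp point in the frame of fixture below 0.11 m and (horizontal distance between the grasp point and mark2 below 0.018 m or horizontal distance between the grasp point and mark3 below 0.018 m or horizontal distance between the grasp point and mark4 below 0.018 m or horizontal distance between the grasp point and mark5 below 0.018 m or horizontal distance between the grasp point and mark6 below 0.018 m)).
It fails at once if the hammer, jar or drift is moved more than 15 mm (distance of any of hammer, jar, drift from where it was at the start of the episode above 0.015 m).
It also fails if it takes over 45 s, if anything falls off the work surface, if the arm or the gripper's body presses on something with over 40 N, if the wrist force passes 120 N, or if a joint passes its speed limit or range.

## Working session

There is one attempt and no reset: what is moved stays moved. The work goes in short steps, Python scripts to look and compute and a tool call to move; the robot and the scene stay as the last step left them, time stands still between calls to the robot, and variables do not carry over. Pictures are saved under pics/ and viewed, and the job is handed in when it is done.

Besides the shell and the picture viewer there is one more tool, called after "Request:" as name([rows], argument=value, ...), one row to a line, values as JSON. step_arm: Moves the arm, as the interface text tells. Its arguments: {"type":"object","properties":{"steps":{"type":"array","items":{"type":"array"}},"fingers":{"type":"number"},"grip_force":{"type":"number"}},"required":["steps"]}

```bash
mkdir -p pics; ls; python3 - <<'E'
from plant import *
import cv2
s=get_state();print(s)
for n in("scene","top","wrist"):
    cv2.imwrite(f"pics/{n}0.png",capture(n))
    m=camera_model(n);print(n,m)
E
```

```text
pics
{'time_s': 0.0, 'joints': array([ 8.11937274e+01,  2.05909978e+01,  6.33734604e-01, -2.19756637e-02,
       -7.01340476e+01, -1.65071908e+01]), 'qd': array([-0.09685022, -0.17507069, -0.05338598, -0.02893095,  0.0931603 ,
        0.08518176]), 'joint_torque': array([ 1.12585494e-03, -5.82714951e+01,  2.93047857e+01,  6.99664369e+00,
        6.93904716e-03, -1.66024356e-04]), 'tcp_pos': array([0.28842329, 0.60977417, 0.24462145]), 'eef_rot': array([  93.76068247,   89.90638068, -111.5602652 ]), 'contact_force': array([0.17402612, 0.7185479 , 0.13207647]), 'moment': array([ 0.02354898, -0.01485979,  0.0212253 ]), 'gripper_width': 0.08788098295036494}
scene {'intrinsics': array([[447.1392299 ,   0.        , 259.61823616],
       [  0.        , 447.1392299 , 189.89458742],
       [  0.        ,   0.        ,   1.        ]]), 'dist_coeffs': array([-0.16121929,  0.        ,  0.        ,  0.        ,  0.        ]), 'rvec': array([ 2.09105879,  0.59902817, -0.32262614]), 'tvec': array([-0.51849452, -0.07561473,  1.21367879])}
top {'intrinsics': array([[433.19999013,   0.        , 263.95745107],
       [  0.        , 433.19999013, 190.34178798],
       [  0.        ,   0.        ,   1.        ]]), 'dist_coeffs': array([-0.10151226,  0.        ,  0.        ,  0.        ,  0.        ]), 'rvec': array([ 2.10147265, -2.14209582,  0.14395958]), 'tvec': array([0.07798223, 0.56878921, 0.75914801])}
wrist {'intrinsics': array([[318.73500948,   0.        , 254.55214335],
       [  0.        , 318.73500948, 193.00901685],
       [  0.        ,   0.        ,   1.        ]]), 'dist_coeffs': array([-0.01103597,  0.        ,  0.        ,  0.        ,  0.        ]), 'rvec': array([-1.58256219,  2.50126112,  0.37008133]), 'tvec': array([ 0.67370235, -0.0361419 ,  0.39259903])}
```

View pics/top0.png

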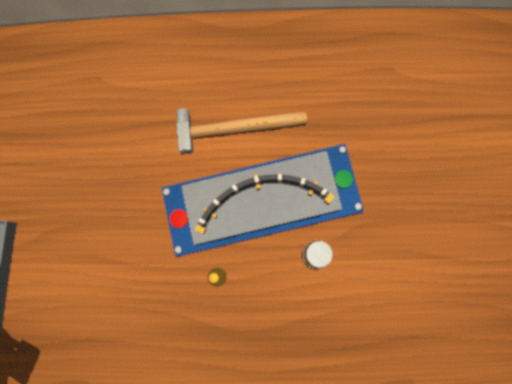

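View pics/scene0.png

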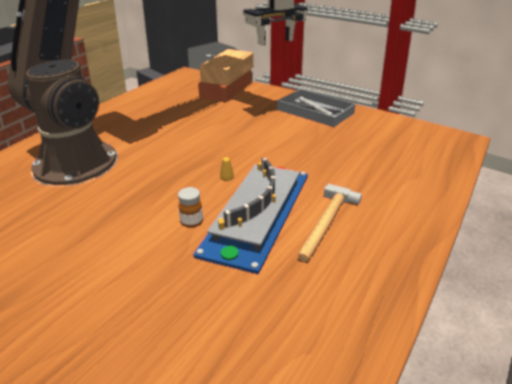

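View pics/wrist0.png

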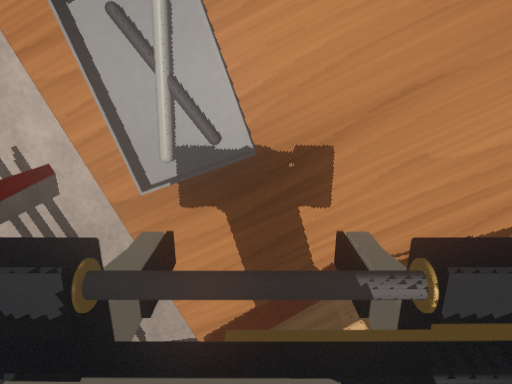

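```bash
cat > h.py <<'E'
import numpy as np,cv2
def ray(m,uv,z):
    K,d=m["intrinsics"],m["dist_coeffs"]
    n=cv2.undistortPoints(np.array(uv,float).reshape(-1,1,2),K,d).reshape(-1,2)
    R=cv2.Rodrigues(m["rvec"])[0];c=-R.T@m["tvec"]
    D=np.c_[n,np.ones(len(n))]@R
    return c+D*((z-c[2])/D[:,2])[:,None]
def proj(m,P):
    return cv2.projectPoints(np.array(P,float).reshape(-1,1,3),m["rvec"],m["tvec"],m["intrinsics"],m["dist_coeffs"])[0].reshape(-1,2)
def blobs(mask,amin=4):
    n,l,s,c=cv2.connectedComponentsWithStats(mask.astype(np.uint8))
    return [(c[i].round(2),int(s[i,4])) for i in range(1,n) if s[i,4]>=amin]
E
python3 - <<'E'
from plant import *
from h import *
m=camera_model("top");im=cv2.imread("pics/top0.png").astype(int)
R=cv2.Rodrigues(m["rvec"])[0];print("cam",-R.T@m["tvec"])
b,g,r=im[...,0],im[...,1],im[...,2]
for nm,k in(("green",(g>r+50)&(g>b+50)),("red",(r>170)&(g<70)&(b<90)),):
    for c,a in blobs(k,30): print(nm,c,a,ray(m,[c],.02))
k=(b>r+50)&(b>g+20)
pts=np.argwhere(cv2.morphologyEx(k.astype(np.uint8),cv2.MORPH_OPEN,np.ones((2,2))))[:,::-1]
rc=cv2.minAreaRect(ray(m,pts,.012)[:,:2].astype(np.float32));print("plate",rc)
w=(im.min(2)>165);w[:150]=0;w[238:]=0;w[:,:190]=0;w[:,336:]=0
for c,a in blobs(w,3): print("w",c,a,ray(m,[c],.076)[0])
for nm,c,z in(("jar",(319,255),.075),("drift",(214,278),.055)):print(nm,ray(m,[c],z))
cv2.imwrite("pics/topz.png",cv2.resize(im[140:265,155:370].astype(np.uint8),None,fx=3.7,fy=3.7,interpolation=cv2.INTER_CUBIC))
E
```

```text
cam [0.43750526 0.04466866 0.84409831]
green [343.13 178.78] 223 [[ 0.5941962  -0.08563065  0.02      ]]
red [178.18 218.31] 239 [[0.5237744  0.23430176 0.02      ]]
plate ((0.5567984580993652, 0.07185661792755127), (0.13603302836418152, 0.370130717754364), 12.404762268066406)
w [279.15 176.  ] 13 [0.59119587 0.03840425 0.076     ]
w [255.92 178.83] 12 [0.58693611 0.08047515 0.076     ]
w [302.69 180.06] 16 [ 0.58279158 -0.00382582  0.076     ]
w [233.82 186.71] 17 [0.57336037 0.12061345 0.076     ]
w [324.06 190.72] 18 [ 0.56250005 -0.04152749  0.076     ]
w [215.25 201.25] 16 [0.54754098 0.15429476 0.076     ]
w [200.81 220.25] 16 [0.51370802 0.18029777 0.076     ]
jar [[ 0.44845517 -0.02849708  0.075     ]]
drift [[0.41076786 0.15965796 0.055     ]]
```

View pics/topz.png

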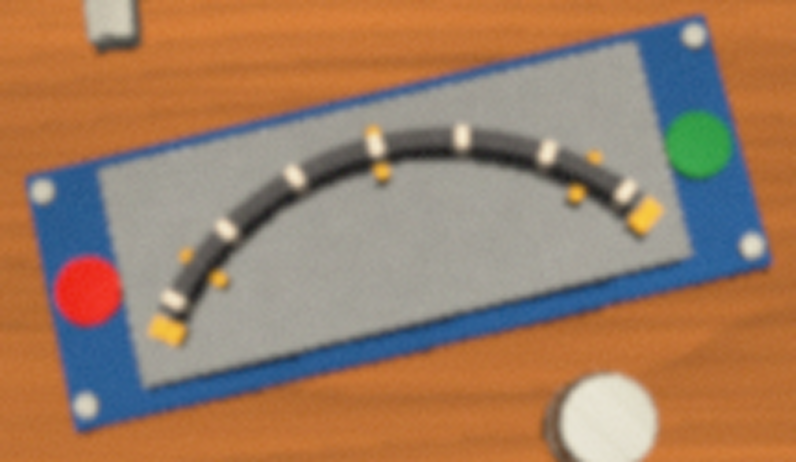

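The zoomed top view shows the strap's seven stripes running from the green disc (343,179) to the red disc (178,218). The end stops are brass. Next I fit the known stripe layout rigidly to the measured points.

```bash
cat > fit.py <<'E'
from h import *
W=np.array([[.56250,-.04153],[.58279,-.00383],[.59120,.03840],[.58694,.08048],[.57336,.12061],[.54754,.15429],[.51371,.18030]])
a=(np.arange(1,8)-4)*42/150
M=np.c_[-.122+.15*np.cos(a),.15*np.sin(a)]
mw,mm=W.mean(0),M.mean(0)
H=(M-mm).T@(W-mw);th=np.arctan2(H[0,1]-H[1,0],H[0,0]+H[1,1])
R=np.array([[np.cos(th),-np.sin(th)],[np.sin(th),np.cos(th)]]);t=mw-R@mm
F=M@R.T+t
E
python3 - <<'E'
from fit import *
from plant import *
print("yaw",np.degrees(th),"org",t);print(np.c_[F,(W-F)*1e3].round(4))
for x in([.5942,-.0856],[.5238,.2343]):print("disc in fixture",R.T@(np.array(x)-t))
print("axis discs deg",np.degrees(np.arctan2(.5942-.5238,.2343+.0856)))
# scene check
m=camera_model("scene");im=cv2.imread("pics/scene0.png")
p=proj(m,np.c_[F,np.full(7,.076)]);print(p.round(1))
o=cv2.resize(im[150:275,190:320],None,fx=4.6,fy=4.6,interpolation=cv2.INTER_CUBIC)
for q in p:
    c=((q-[190,150]+.5)*4.6).astype(int);cv2.circle(o,tuple(map(int,c)),3,(0,0,255),-1)
cv2.imwrite("pics/sc1.png",o)
E
```

```text
yaw 12.466266734203545 org [0.56003159 0.07433702]
[[ 0.5628 -0.0394 -0.2782 -2.0807]
 [ 0.5822 -0.0024  0.5904 -1.466 ]
 [ 0.5906  0.0386  0.5842 -0.2442]
 [ 0.5874  0.0804 -0.4314  0.0988]
 [ 0.5727  0.1196  0.6408  1.0138]
 [ 0.5478  0.1532 -0.2602  1.0552]
 [ 0.5146  0.1787 -0.8456  1.6232]]
disc in fixture [-0.00116194 -0.16354198]
disc in fixture [-0.000847   0.1640127]
axis discs deg 12.411176882343302
[[228.6 212. ]
 [246.8 205.8]
 [260.9 197.4]
 [269.8 187.7]
 [273.2 177.6]
 [271.3 168.1]
 [264.8 159.7]]
```

View pics/sc1.png

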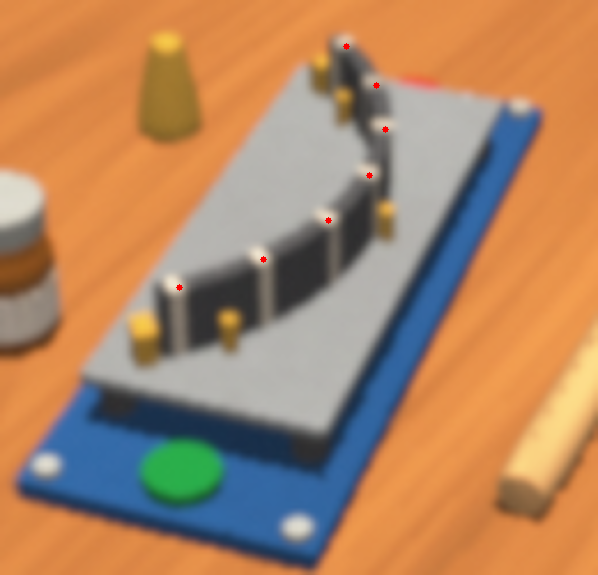

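```bash
cat > go.py <<'E'
from plant import *
from scipy.spatial.transform import Rotation as Ro
import numpy as np
s=get_state();T=Ro.from_euler('xyz',s['eef_rot'],degrees=True).as_matrix()
def to(p):
    return (T.T@(np.array(p)-s['tcp_pos'])/.02).round(2)
E
python3 -c "
from go import *
from fit import F
print(T.round(4));print(s['joints'].round(1))
print(to([.3,.4,.2]),to([.560,-.0400,.16]),)
print(to([.5625,-.0400,.16]).round(2))"
```

```text
[[-4.000e-04 -4.276e-01 -9.039e-01]
 [-1.200e-03 -9.039e-01  4.276e-01]
 [-1.000e+00  1.300e-03 -1.000e-04]]
[ 81.2  20.6   0.6  -0.  -70.1 -16.5]
[ 2.25  9.24 -5.01] [  4.28  23.56 -26.17]
[  4.28  23.51 -26.28]
```

Request:
step_arm([
  [[0.1,0.9,-1],0],
  [[0.1,0.9,-1],0],
  [[0.1,0.9,-1],0],
  [[0.1,0.9,-1],0],
  [[0.1,0.9,-1],0],
  [[0.1,0.9,-1],0],
  [[0.1,0.9,-1],0],
  [[0.1,0.9,-1],0],
  [[0.1,0.9,-1],0],
  [[0.1,0.9,-1],0],
  [[0.1,0.9,-1],0],
  [[0.1,0.9,-1],0],
  [[0.1,0.9,-1],0],
  [[0.1,0.9,-1],0],
  [[0.1,0.9,-1],0],
  [[0.1,0.9,-1],0],
  [[0.1,0.9,-1],0],
  [[0.1,0.9,-1],0],
  [[0,0,0],0],
  [[0,0,0],0],
], fingers=1, grip_force=10)

```text
time_s: 1.82
tcp_pos: [0.4757, 0.1621, 0.2093]
eef_rot: [52.1, 90.0, -153.4]
contact_force: [0.0, 0.0, 0.2]
gripper_width: 0.0004
```

```bash
python3 -c "
from go import *
print(T.round(3),s['tcp_pos'],s['gripper_width'],s['time_s'],s['contact_force']);print(to([.5625,-.0400,.14]))"
```

```text
[[-0.    -0.43  -0.903]
 [-0.    -0.903  0.43 ]
 [-1.     0.     0.   ]] [0.47565498 0.16212319 0.20931702] 0.00040649258772452947 1.8167 [0.00071164 0.04809136 0.21460891]
[ 3.47  7.26 -8.27]
```

Request:
step_arm([
  [[0.3,0.8,-0.9],0],
  [[0.3,0.8,-0.9],0],
  [[0.3,0.8,-0.9],0],
  [[0.3,0.8,-0.9],0],
  [[0.3,0.8,-0.9],0],
  [[0.3,0.8,-0.9],0],
  [[0.3,0.8,-0.9],0],
  [[0.3,0.8,-0.9],0],
  [[0.3,0.8,-0.9],0],
  [[0.3,0,-0.2],0],
  [[0,0,0],0],
  [[0,0,0],0],
  [[0,0,0],0],
])

```text
time_s: 2.9
tcp_pos: [0.5639, -0.0368, 0.1498]
eef_rot: [-122.1, 90.0, 32.6]
contact_force: [0.2, -0.7, 0.2]
gripper_width: 0.0007
```

```bash
python3 -c "
from go import *
import cv2
print(s['tcp_pos'],s['contact_force']);print(to([.5625,-.0400,.1]))
for n in('top','scene'):
  im=capture(n)
  im=im[130:260,170:370] if n=='top' else im[100:280,170:330]
  cv2.imwrite(f'pics/{n}2.png',cv2.resize(im,None,fx=3.2,fy=3.2,interpolation=2))
"
```

```text
[ 0.5639427  -0.03679491  0.1498285 ] [ 0.16583414 -0.70970764  0.17203624]
[ 2.49  0.18 -0.  ]
```

View pics/scene2.png

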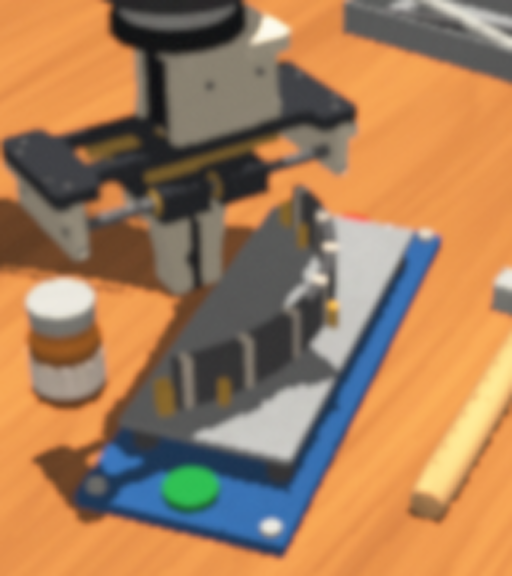

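View pics/top2.png

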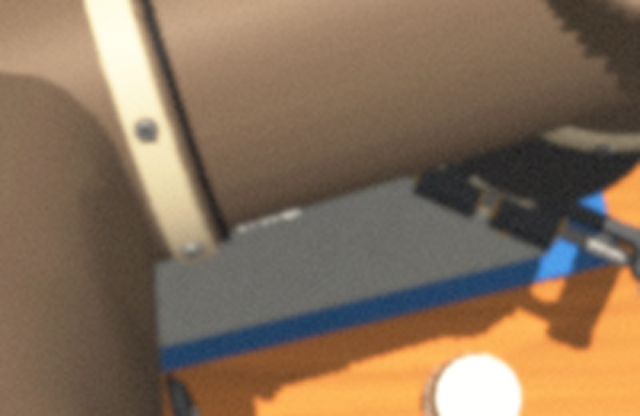

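The scene view shows the fingers closed above stripe 1, with the tips at about pixel (229,189). In the top view the arm hides the strap. I'll check that the projected tip position agrees, then go down.

```bash
python3 -c "
from h import *
from plant import *
print(proj(camera_model('scene'),[[.5639,-.0368,.1308]]))"
```

```text
[[228.69136853 188.71699026]]
```

Request:
step_arm([
  [[0.4,0.1,0],0],
  [[0.4,0.1,0],0],
  [[0.4,0,0],0],
  [[0.4,0,0],0],
  [[0.4,0,0],0],
  [[0.3,0,0],0],
  [[0.2,0,0],0],
  [[0,0,0],0],
  [[0,0,0],0],
  [[0,0,0],0],
])

```text
time_s: 3.83
tcp_pos: [0.5626, -0.0414, 0.0998]
eef_rot: [-156.9, 90.0, -2.2]
contact_force: [-0.1, 0.1, 0.7]
gripper_width: 0.0003
```

Agrees within a pixel. The tips are about 5 mm above the edge, so I go down gently from here.

Request:
step_arm([
  [[0.1,0,0],0],
  [[0.1,0,0],0],
  [[0.1,0,0],0],
  [[0.1,0,0],0],
  [[0.05,0,0],0],
  [[0,0,0],0],
  [[0,0,0],0],
  [[0,0,0],0],
])

```text
time_s: 4.5
tcp_pos: [0.5626, -0.0414, 0.0908]
eef_rot: [-151.4, 90.0, 3.3]
contact_force: [0.2, -0.0, 4.7]
gripper_width: 0.0006
```

```bash
cat > plan.py <<'E'
from go import *
from fit import R,t
import sys
o=t+[-.0006,-.0006]
i0=float(sys.argv[1]);n=int(sys.argv[2])  # start mark idx, number of half segments
def P(i):
    a=(i-4)*.28;return R@np.array([-.122+.15*np.cos(a),.15*np.sin(a)])+o
print(s['tcp_pos'].round(4),"mark",P(i0).round(4),"F",s['contact_force'].round(2))
p=s['tcp_pos'].copy();p[2]=.091
prev=s['tcp_pos']
for k in range(1,n+1):
    q=np.r_[P(i0+k/2),.091]
    print(i0+k/2,"per row of 4:",(T.T@(q-prev)/.02/4).round(3));prev=q
E
python3 plan.py 1 12
```

```text
[ 0.5626 -0.0414  0.0908] mark [ 0.5622 -0.04  ] F [ 0.17 -0.01  4.67]
1.5 per row of 4: [-0.002 -0.274 -0.017]
2.0 per row of 4: [ 0.    -0.262  0.008]
2.5 per row of 4: [ 0.    -0.259  0.044]
3.0 per row of 4: [ 0.   -0.25  0.08]
3.5 per row of 4: [ 0.    -0.236  0.114]
4.0 per row of 4: [-0.    -0.218  0.146]
4.5 per row of 4: [-0.    -0.196  0.175]
5.0 per row of 4: [-0.    -0.169  0.2  ]
5.5 per row of 4: [-0.    -0.14   0.222]
6.0 per row of 4: [-0.    -0.107  0.239]
6.5 per row of 4: [-0.    -0.073  0.252]
7.0 per row of 4: [-0.    -0.037  0.26 ]
```

Request:
step_arm([
  [[0,-0.27,-0.02],0],
  [[0,-0.27,-0.02],0],
  [[0,-0.27,-0.02],0],
  [[0,-0.27,-0.02],0],
  [[0,-0.26,0.01],0],
  [[0,-0.26,0.01],0],
  [[0,-0.26,0.01],0],
  [[0,-0.26,0.01],0],
  [[0,0,0],0],
  [[0,0,0],0],
])

```text
time_s: 5.33
tcp_pos: [0.5817, -0.0023, 0.0906]
eef_rot: [-109.9, 89.9, 44.8]
contact_force: [-0.4, 2.3, 4.0]
gripper_width: 0.0005
```

```bash
python3 plan.py 2 3
```

```text
[ 0.5817 -0.0023  0.0906] mark [ 0.5816 -0.003 ] F [-0.42  2.27  4.05]
2.5 per row of 4: [-0.005 -0.25   0.042]
3.0 per row of 4: [ 0.   -0.25  0.08]
3.5 per row of 4: [ 0.    -0.236  0.114]
```

Request:
step_arm([
  [[0,-0.25,0.04],0],
  [[0,-0.25,0.04],0],
  [[0,-0.25,0.04],0],
  [[0,-0.25,0.04],0],
  [[0,-0.25,0.08],0],
  [[0,-0.25,0.08],0],
  [[0,-0.25,0.08],0],
  [[0,-0.25,0.08],0],
  [[0,0,0],0],
  [[0,0,0],0],
])

```text
time_s: 6.17
tcp_pos: [0.5899, 0.038, 0.0906]
eef_rot: [-97.7, 89.9, 57.0]
contact_force: [-1.2, 2.5, 4.0]
gripper_width: 0.0003
```

```bash
python3 - <<'E'
from plant import *
import cv2
cv2.imwrite("pics/s4.png",cv2.resize(capture("scene")[100:280,170:330],None,fx=3.2,fy=3.2,interpolation=2))
E
python3 plan.py 3 3
```

```text
[0.5899 0.0379 0.0906] mark [0.59  0.038] F [-1.13  2.56  4.04]
3.5 per row of 4: [-0.004 -0.239  0.113]
4.0 per row of 4: [ 0.    -0.218  0.146]
4.5 per row of 4: [ 0.    -0.196  0.175]
```

View pics/s4.png

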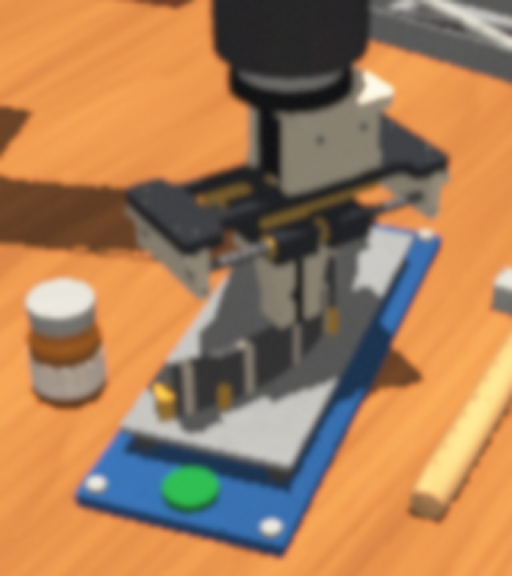

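The scene view shows the tips resting on the strap's edge at stripe 3, around (300,325) in the crop. The strap is upright and in place. I carry on.

Request:
step_arm([
  [[0,-0.24,0.11],0],
  [[0,-0.24,0.11],0],
  [[0,-0.24,0.11],0],
  [[0,-0.24,0.11],0],
  [[0,-0.22,0.15],0],
  [[0,-0.22,0.15],0],
  [[0,-0.22,0.15],0],
  [[0,-0.22,0.15],0],
  [[0,0,0],0],
  [[0,0,0],0],
])

```text
time_s: 7.05
tcp_pos: [0.5864, 0.0801, 0.0905]
eef_rot: [-77.0, 89.9, 77.8]
contact_force: [-2.2, 2.9, 4.1]
gripper_width: 0.0005
```

```bash
python3 plan.py 4 3
```

```text
[0.5864 0.0801 0.0905] mark [0.5868 0.0798] F [-2.2   2.87  4.07]
4.5 per row of 4: [-0.006 -0.194  0.169]
5.0 per row of 4: [ 0.    -0.169  0.2  ]
5.5 per row of 4: [ 0.    -0.14   0.222]
```

Request:
step_arm([
  [[0,-0.19,0.17],0],
  [[0,-0.19,0.17],0],
  [[0,-0.19,0.17],0],
  [[0,-0.19,0.17],0],
  [[0,-0.17,0.2],0],
  [[0,-0.17,0.2],0],
  [[0,-0.17,0.2],0],
  [[0,-0.17,0.2],0],
  [[0,0,0],0],
  [[0,0,0],0],
])

```text
time_s: 7.88
tcp_pos: [0.5717, 0.1187, 0.0905]
eef_rot: [-54.7, 89.9, 100.0]
contact_force: [-2.2, 3.3, 4.3]
gripper_width: 0.0005
```

```bash
python3 plan.py 5 3
```

```text
[0.5717 0.1187 0.0905] mark [0.5721 0.119 ] F [-2.24  3.28  4.3 ]
5.5 per row of 4: [-0.006 -0.145  0.218]
6.0 per row of 4: [ 0.    -0.107  0.239]
6.5 per row of 4: [ 0.    -0.073  0.252]
```

Request:
step_arm([
  [[0,-0.14,0.22],0],
  [[0,-0.14,0.22],0],
  [[0,-0.14,0.22],0],
  [[0,-0.14,0.22],0],
  [[0,-0.11,0.24],0],
  [[0,-0.11,0.24],0],
  [[0,-0.11,0.24],0],
  [[0,-0.11,0.24],0],
  [[0,0,0],0],
  [[0,0,0],0],
])

```text
time_s: 8.72
tcp_pos: [0.5467, 0.1523, 0.0905]
eef_rot: [-30.5, 89.9, 124.2]
contact_force: [-2.0, 2.6, 3.4]
gripper_width: 0.0007
```

```bash
python3 plan.py 6 2
```

```text
[0.5467 0.1523 0.0905] mark [0.5472 0.1526] F [-1.97  2.58  3.42]
6.5 per row of 4: [-0.006 -0.079  0.248]
7.0 per row of 4: [ 0.    -0.037  0.26 ]
```

Request:
step_arm([
  [[0,-0.08,0.25],0],
  [[0,-0.08,0.25],0],
  [[0,-0.08,0.25],0],
  [[0,-0.08,0.25],0],
  [[0,-0.04,0.26],0],
  [[0,-0.04,0.26],0],
  [[0,-0.04,0.26],0],
  [[0,-0.04,0.26],0],
  [[0,0,0],0],
  [[0,0,0],0],
  [[0,0,0],0],
])

```text
time_s: 9.63
tcp_pos: [0.5139, 0.1779, 0.0903]
eef_rot: [12.3, 89.9, 167.0]
contact_force: [-1.7, 1.9, 3.8]
gripper_width: 0.0007
```

```bash
python3 plan.py 7 0; python3 - <<'E'
from plant import *
import cv2
cv2.imwrite("pics/s7.png",cv2.resize(capture("scene")[90:280,170:330],None,fx=3.1,fy=3.1,interpolation=2))
E
```

```text
[0.5139 0.1779 0.0903] mark [0.514  0.1781] F [-1.73  1.86  3.76]
```

View pics/s7.png

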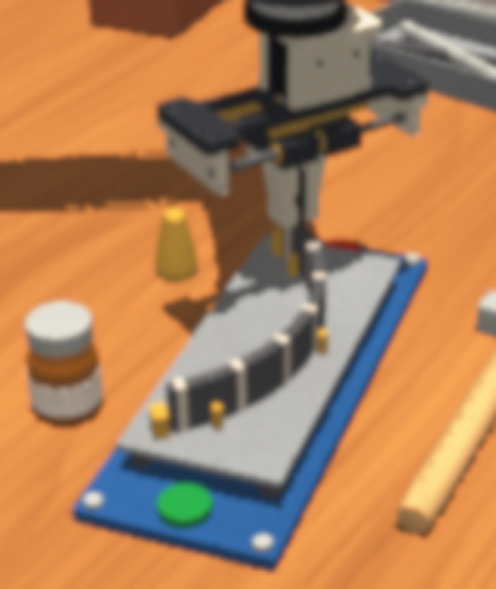

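The picture shows the tips on the strap at stripe 7, near (298,222), with stripes 1–6 clear behind them. Now I lift straight up.

Request:
step_arm([
  [[-0.2,0,0],0],
  [[-0.3,0,0],0],
  [[-0.5,0,0],0],
  [[-0.8,0,0],0],
  [[-0.8,0,0],0],
  [[-0.8,0,0],0],
  [[-0.8,0,0],0],
  [[-0.8,0,0],0],
  [[0,0,0],0],
  [[0,0,0],0],
  [[0,0,0],0],
  [[0,0,0],0],
  [[0,0,0],0],
  [[0,0,0],0],
])

```text
time_s: 10.85
tcp_pos: [0.5143, 0.1774, 0.19]
eef_rot: [63.4, 89.9, -141.9]
contact_force: [-1.0, 0.5, -0.2]
gripper_width: 0.0004
```

```bash
python3 - <<'E'
from plant import *
from fit import *
m=camera_model("scene");im=capture("scene");s=get_state();print(s['tcp_pos'],s['contact_force'])
p=proj(m,np.c_[F,np.full(7,.076)])
o=cv2.resize(im[90:280,170:330],None,fx=3.1,fy=3.1,interpolation=2)
for q in p: cv2.circle(o,tuple(map(int,(q-[170,90]+.5)*3.1)),2,(0,0,255),-1)
cv2.imwrite("pics/s8.png",o)
E
```

```text
[0.51437151 0.17745724 0.1900495 ] [0.24682142 0.08372576 0.26967148]
```

View pics/s8.png

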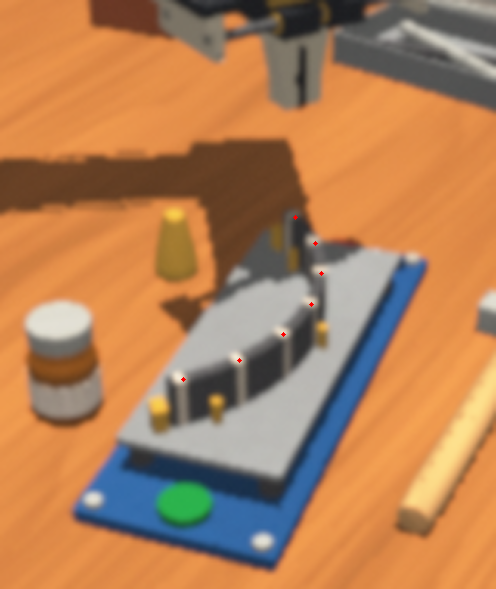

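The gripper is well clear of the strap. All seven stripes sit on the positions projected from the start, so the cradle is back up and the strap is in place.

```bash
python3 -c "
from plant import *
close_job()"
```

```text
the job is handed in; nothing more can be done
```

I ran the closed gripper along the strap from stripe 1 at the green disc to stripe 7 at the red disc without lifting, then raised it clear and handed the job in at about 11 s. No verdict is reported.

- **Contact:** when I read it at each stripe, the vertical force was about 3.4–4.7 N. The TCP height stayed at 90.3–90.8 mm, which puts the cradle dip at about 4–5 mm.
- **Path:** the gripper stayed within about 1.5 mm of each fitted stripe position.
- **After lifting:** the force fell to near zero. In the scene view the stripes lay on their starting positions, the strap was upright with the cradle back up, and the jar and drift looked untouched. Only part of the hammer was in that cropped view, and I did not measure the three bystanders again.
- **Disagreements:** the stripes measured from the top camera span about 1.6% more than the given spacing, up to 2 mm at the ends. The plate outline put the fixture about 4 mm from the stripe fit. I used the stripe fit, which the scene camera supported. The force reading also showed a sideways component of up to about 4 N while tracing that I did not explain; it went away after the lift.

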